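Dry the washed spice jars

ROBOT

A 7-joint arm with a two-finger parallel gripper is mounted at the origin on the work surface. World frame = base frame: x ahead of the robot, y to its left, z up, the work surface at z = 0. Lengths are in mm, angles in rad, forces in N, time in s.
With the tool pointing down it reaches from about 350 to 900 mm from the base axis. Payload 8.1 kg.
Tool frame: the origin (TCP) lies midway between the tips of the shut fingers; the grasp point (between the pads) lies 19 mm behind it; z points along the fingers, y is the line along which they close (so a half turn about z gives the same grasp; the last joint's range is limited). The gripper opens to 85 mm and grips with 20 to 120 N. Pads are 22 mm wide; open, the fingers measure 114 mm over their backs; the gripper's body (76 mm by 85 mm) begins 54 mm behind the grasp point. The pads swing forward as they close: fully open they stand 13 mm farther back than shut.
Start: joints at [1.028, 0.434, 0.025, 1.573, -0.012, 1.134, -0.075], TCP at [266.078, -565.547, 231.323] pointing down, gripper open.
Joint ranges: [-2.62, 2.62], [-0.44, 2.09], [-1.27, 1.32], [0.08, 2.57], [-1.32, 4.46], [0.12, 2], [-2.74, 2.74]. Speed limits (rad/s): [2.22, 2.22, 3.01, 3.01, 3.14, 3.14, 3.14].

INTERFACE

Orientations are given as a rotation vector (axis times angle).
In Python, from station import r gives the robot as it stands. Calls block until the motion is done:
- r.movep(position, orientation): joint-space move of the TCP to a pose.
- r.servo_line(position, ori=None, vel=150, guard=None): straight line of the TCP; ori=None keeps the orientation; vel is the mean speed in mm/s. With guard (N) it stops when the force on the tool has changed by that much, and returns True; else False.
- r.set_joints(angles): joint-space move.
- r.move_gripper(opening, grasp_force=None): opening from 0.0 (shut) to 1.0 (fully open); grasp_force is the grip in N (None keeps the last); returns when the fingers have stopped.
- r.pause(seconds).
- r.ik(position, orientation): joint angles nearest the present ones, or None.
- r.grab_frame(name): name is "scene" or "top" or "wrist"; returns the picture (400x640x3 uint8, red, green, blue); there is no depth.
- r.camera_params(name): a dict with "fx", "fy", "cx", "cy" (pixels), "rvec" (rotation vector, rad) and "tvec" (3), from world to camera coordinates, as OpenCV has them. Camera axes: x right, y down, z forward; pixel columns grow to the right and rows downward; lengths in mm; the calibration is good to about 2 mm. A picture is of the moment at which its call begins: read the wrist's pose just before it. camera_params takes no time and is no camera call; for the wrist camera it gives the pose at the moment of the call.
A pose or a line that the arm cannot do raises r.IKError and nothing moves.
- r.job_done(): hands the job in; it is judged then, once.
Readings, each from a call of its own:
- r.get_t(): time.
- r.get_joint_positions(): joint angles.
- r.get_joint_velocities(): joint speeds.
- r.get_effort(): joint torques, N m.
- r.get_ee_pos(): TCP position.
- r.get_orientation(): TCP orientation.
- r.get_contact_force(): force on the tool from outside, world axes, zero at the start.
- r.get_torque(): the same for the moment, N m.
- r.get_finger_gap(): opening from 0.0 (shut) to 1.0 (fully open).
- r.get_finger_force(): force on a finger pad.
Only numpy, scipy, OpenCV 4.12 (cv2) and the standard library are available. Lean on these libraries where they do the work, as an engineer would, in place of code of your own. Each camera call takes 0.05 s, during which the arm holds its last target. There are 200 camera calls.

TASK

Set every washed spice jar, mouth down as it stands, over a post of its own on the jar dryer, so that its rim rests on the deck. When they are all on, turn the selector (the knob farther from you) to three dots, and only then set the timer (the nearer knob) to two clicks for each jar on the dryer, counted clockwise from its stop at the long tick. Leave the other things on the table where they are.

Things in the scene. Friction and masses are not known exactly. Their poses are not given: they have to be found in the camera images.
- dryer: The jar dryer: a low white box fixed on the table, 210 mm along its own x, 350 mm along its own y, flat deck 40 mm above the table. Origin on the table under (nearly) its middle; its x points away from the robot and y to the robot's left at yaw 0. Six drying posts stand on the deck's +y part; on its -y part are two black knobs, the timer (nearer the robot) and the selector (farther).
- post0 (a point): Foot of drying post 0, on its axis at deck level. The post is a vertical grey peg 30 mm across and 34 mm tall, tapering to 12 mm over its last 12 mm. The posts stand in two rows of three, 90 mm apart along the dryer's x and 84 mm along its y; any jar may go on any post.
- post1 (a point): Foot of drying post 1, on its axis at deck level. The post is a vertical grey peg 30 mm across and 34 mm tall, tapering to 12 mm over its last 12 mm. The posts stand in two rows of three, 90 mm apart along the dryer's x and 84 mm along its y; any jar may go on any post.
- post2 (a point): Foot of drying post 2, on its axis at deck level. The post is a vertical grey peg 30 mm across and 34 mm tall, tapering to 12 mm over its last 12 mm. The posts stand in two rows of three, 90 mm apart along the dryer's x and 84 mm along its y; any jar may go on any post.
- post3 (a point): Foot of drying post 3, on its axis at deck level. The post is a vertical grey peg 30 mm across and 34 mm tall, tapering to 12 mm over its last 12 mm. The posts stand in two rows of three, 90 mm apart along the dryer's x and 84 mm along its y; any jar may go on any post.
- post4 (a point): Foot of drying post 4, on its axis at deck level. The post is a vertical grey peg 30 mm across and 34 mm tall, tapering to 12 mm over its last 12 mm. The posts stand in two rows of three, 90 mm apart along the dryer's x and 84 mm along its y; any jar may go on any post.
- post5 (a point): Foot of drying post 5, on its axis at deck level. The post is a vertical grey peg 30 mm across and 34 mm tall, tapering to 12 mm over its last 12 mm. The posts stand in two rows of three, 90 mm apart along the dryer's x and 84 mm along its y; any jar may go on any post.
- jar0: A squat amber glass spice jar standing mouth down: 44 mm tall, 52 mm across (50 mm at the rim), opening 44 mm across and 40 mm deep, its closed flat end on top, 90 g or so, empty. Origin at the centre of the mouth rim (the underside as it stands), z up through the closed end. Four, five or six jars are there (one or two of jar3, jar4 and jar5 may be missing; the state gives None for an absent one).
- jar1: A squat amber glass spice jar standing mouth down: 44 mm tall, 52 mm across (50 mm at the rim), opening 44 mm across and 40 mm deep, its closed flat end on top, 90 g or so, empty. Origin at the centre of the mouth rim (the underside as it stands), z up through the closed end. Four, five or six jars are there (one or two of jar3, jar4 and jar5 may be missing; the state gives None for an absent one).
- jar2: A squat amber glass spice jar standing mouth down: 44 mm tall, 52 mm across (50 mm at the rim), opening 44 mm across and 40 mm deep, its closed flat end on top, 90 g or so, empty. Origin at the centre of the mouth rim (the underside as it stands), z up through the closed end. Four, five or six jars are there (one or two of jar3, jar4 and jar5 may be missing; the state gives None for an absent one).
- jar3: A squat amber glass spice jar standing mouth down: 44 mm tall, 52 mm across (50 mm at the rim), opening 44 mm across and 40 mm deep, its closed flat end on top, 90 g or so, empty. Origin at the centre of the mouth rim (the underside as it stands), z up through the closed end. Four, five or six jars are there (one or two of jar3, jar4 and jar5 may be missing; the state gives None for an absent one).
- jar4: A squat amber glass spice jar standing mouth down: 44 mm tall, 52 mm across (50 mm at the rim), opening 44 mm across and 40 mm deep, its closed flat end on top, 90 g or so, empty. Origin at the centre of the mouth rim (the underside as it stands), z up through the closed end. Four, five or six jars are there (one or two of jar3, jar4 and jar5 may be missing; the state gives None for an absent one).
- jar5: A squat amber glass spice jar standing mouth down: 44 mm tall, 52 mm across (50 mm at the rim), opening 44 mm across and 40 mm deep, its closed flat end on top, 90 g or so, empty. Origin at the centre of the mouth rim (the underside as it stands), z up through the closed end. Four, five or six jars are there (one or two of jar3, jar4 and jar5 may be missing; the state gives None for an absent one).
- timer (a joint): Turn of the timer knob in rad, clockwise from above positive, 0 at its stop (pointer at the long thick tick) to 4.887 (fourteen clicks). It clicks every 20 degrees (0.349 rad): a sprung detent of about 0.05 to 0.1 N m holds it at each click and draws it to the nearest one when it is let go. It starts within the first three positions (0, 1 or 2 clicks).
- timer_grip (a point): On the timer's axis, 30 mm above the deck, the height to grip. The knob is a round skirt 58 mm across and 8 mm high with a bar across it, 50 mm long, 12 mm thick, its top 36 mm above the deck; a white line on the bar runs from the axis to the pointer end.
- timer_pointer (a point): Pointer end of the timer's bar, 29 mm from the axis at the same height as timer_grip: from timer_grip to here is the direction of the bar. At 0 it points 140 degrees anticlockwise from the dryer's x (seen from above); short ticks on the deck mark the clicks, a little longer at five and ten.
- selector (a joint): Turn of the selector knob in rad, clockwise from above positive, with four detented positions 45 degrees (0.785 rad) apart: one dot at 0 (also a stop), two dots at 0.785, three dots at 1.571, four dots at 2.356 (stop). The detent draws it to the nearest position when it is let go. It starts at one or two dots.
- selector_grip (a point): On the selector's axis, 30 mm above the deck, the height to grip. Skirt 50 mm across and 8 mm high, bar 42 mm long, 12 mm thick, its top 36 mm above the deck, a white line from the axis to the pointer end.
- selector_pointer (a point): Pointer end of the selector's bar, 25 mm from the axis. At one dot it points along the dryer's y, at three dots along the dryer's x. The dots are on the deck around the knob.
- egg_cup: Wooden egg cup, 48 mm across, 62 mm tall, origin under its middle; not part of the job.
- pill_organizer: Plastic pill organizer, 32 x 150 x 24 mm, origin under its middle; not part of the job.
- opener: Flat steel bottle opener, 130 mm long, 5 mm thick; not part of the job.
- ring_dish: White ceramic ring dish, 90 mm across, 22 mm high, origin under its middle; not part of the job.
Not all that is in view belongs to the job. Leave any purple look-alike of the jar4 alone.

How it is judged (in metres and radians):
On the way, in this order (a step that is already met when the one before it is completed fails the run):
1. every jar sits mouth down over a post, let go (((horizontal distance between jar0 and post0 below 0.009 m and z of jar0 in the frame of post0 between -0.004 and 0.004 m) or (horizontal distance between jar0 and post1 below 0.009 m and z of jar0 in the frame of post1 between -0.004 and 0.004 m) or (horizontal distance between jar0 and post2 below 0.009 m and z of jar0 in the frame of post2 between -0.004 and 0.004 m) or (horizontal distance between jar0 and post3 below 0.009 m and z of jar0 in the frame of post3 between -0.004 and 0.004 m) or (horizontal distance between jar0 and post4 below 0.009 m and z of jar0 in the frame of post4 between -0.004 and 0.004 m) or (horizontal distance between jar0 and post5 below 0.009 m and z of jar0 in the frame of post5 between -0.004 and 0.004 m)) and angle between each of jar0, jar1, jar2, jar3, jar4, jar5's own z axis and vertical below 0.1 rad and linear speed of each of jar0, jar1, jar2, jar3, jar4, jar5 below 0.02 m/s and ((horizontal distance between jar1 and post0 below 0.009 m and z of jar1 in the frame of post0 between -0.004 and 0.004 m) or (horizontal distance between jar1 and post1 below 0.009 m and z of jar1 in the frame of post1 between -0.004 and 0.004 m) or (horizontal distance between jar1 and post2 below 0.009 m and z of jar1 in the frame of post2 between -0.004 and 0.004 m) or (horizontal distance between jar1 and post3 below 0.009 m and z of jar1 in the frame of post3 between -0.004 and 0.004 m) or (horizontal distance between jar1 and post4 below 0.009 m and z of jar1 in the frame of post4 between -0.004 and 0.004 m) or (horizontal distance between jar1 and post5 below 0.009 m and z of jar1 in the frame of post5 between -0.004 and 0.004 m)) and ((horizontal distance between jar2 and post0 below 0.009 m and z of jar2 in the frame of post0 between -0.004 and 0.004 m) or (horizontal distance between jar2 and post1 below 0.009 m and z of jar2 in the frame of post1 between -0.004 and 0.004 m) or (horizontal distance between jar2 and post2 below 0.009 m and z of jar2 in the frame of post2 between -0.004 and 0.004 m) or (horizontal distance between jar2 and post3 below 0.009 m and z of jar2 in the frame of post3 between -0.004 and 0.004 m) or (horizontal distance between jar2 and post4 below 0.009 m and z of jar2 in the frame of post4 between -0.004 and 0.004 m) or (horizontal distance between jar2 and post5 below 0.009 m and z of jar2 in the frame of post5 between -0.004 and 0.004 m)) and ((horizontal distance between jar3 and post0 below 0.009 m and z of jar3 in the frame of post0 between -0.004 and 0.004 m) or (horizontal distance between jar3 and post1 below 0.009 m and z of jar3 in the frame of post1 between -0.004 and 0.004 m) or (horizontal distance between jar3 and post2 below 0.009 m and z of jar3 in the frame of post2 between -0.004 and 0.004 m) or (horizontal distance between jar3 and post3 below 0.009 m and z of jar3 in the frame of post3 between -0.004 and 0.004 m) or (horizontal distance between jar3 and post4 below 0.009 m and z of jar3 in the frame of post4 between -0.004 and 0.004 m) or (horizontal distance between jar3 and post5 below 0.009 m and z of jar3 in the frame of post5 between -0.004 and 0.004 m)) and ((horizontal distance between jar4 and post0 below 0.009 m and z of jar4 in the frame of post0 between -0.004 and 0.004 m) or (horizontal distance between jar4 and post1 below 0.009 m and z of jar4 in the frame of post1 between -0.004 and 0.004 m) or (horizontal distance between jar4 and post2 below 0.009 m and z of jar4 in the frame of post2 between -0.004 and 0.004 m) or (horizontal distance between jar4 and post3 below 0.009 m and z of jar4 in the frame of post3 between -0.004 and 0.004 m) or (horizontal distance between jar4 and post4 below 0.009 m and z of jar4 in the frame of post4 between -0.004 and 0.004 m) or (horizontal distance between jar4 and post5 below 0.009 m and z of jar4 in the frame of post5 between -0.004 and 0.004 m)) and ((horizontal distance between jar5 and post0 below 0.009 m and z of jar5 in the frame of post0 between -0.004 and 0.004 m) or (horizontal distance between jar5 and post1 below 0.009 m and z of jar5 in the frame of post1 between -0.004 and 0.004 m) or (horizontal distance between jar5 and post2 below 0.009 m and z of jar5 in the frame of post2 between -0.004 and 0.004 m) or (horizontal distance between jar5 and post3 below 0.009 m and z of jar5 in the frame of post3 between -0.004 and 0.004 m) or (horizontal distance between jar5 and post4 below 0.009 m and z of jar5 in the frame of post4 between -0.004 and 0.004 m) or (horizontal distance between jar5 and post5 below 0.009 m and z of jar5 in the frame of post5 between -0.004 and 0.004 m)) and contact force between each of jar0, jar1, jar2, jar3, jar4, jar5 and the fingers below 0.1 N), for 0.2 s.
2. the selector stands at three dots (value of joint selector between 1.4208 and 1.7208 rad), for 0.2 s.
3. the timer stands at two clicks for each jar ((((height (world z) of jar3 below -5 m and value of joint timer above -10 rad) and (height (world z) of jar4 below -5 m and value of joint timer above -10 rad) and not (height (world z) of jar5 below -5 m and value of joint timer above -10 rad) and value of joint timer between 2.6925 and 2.8925 rad) or ((height (world z) of jar3 below -5 m and value of joint timer above -10 rad) and not (height (world z) of jar4 below -5 m and value of joint timer above -10 rad) and (height (world z) of jar5 below -5 m and value of joint timer above -10 rad) and value of joint timer between 2.6925 and 2.8925 rad) or ((height (world z) of jar3 below -5 m and value of joint timer above -10 rad) and not (height (world z) of jar4 below -5 m and value of joint timer above -10 rad) and not (height (world z) of jar5 below -5 m and value of joint timer above -10 rad) and value of joint timer between 3.3907 and 3.5907 rad) or (not (height (world z) of jar3 below -5 m and value of joint timer above -10 rad) and (height (world z) of jar4 below -5 m and value of joint timer above -10 rad) and (height (world z) of jar5 below -5 m and value of joint timer above -10 rad) and value of joint timer between 2.6925 and 2.8925 rad) or (not (height (world z) of jar3 below -5 m and value of joint timer above -10 rad) and (height (world z) of jar4 below -5 m and value of joint timer above -10 rad) and not (height (world z) of jar5 below -5 m and value of joint timer above -10 rad) and value of joint timer between 3.3907 and 3.5907 rad) or (not (height (world z) of jar3 below -5 m and value of joint timer above -10 rad) and not (height (world z) of jar4 below -5 m and value of joint timer above -10 rad) and (height (world z) of jar5 below -5 m and value of joint timer above -10 rad) and value of joint timer between 3.3907 and 3.5907 rad) or (not (height (world z) of jar3 below -5 m and value of joint timer above -10 rad) and not (height (world z) of jar4 below -5 m and value of joint timer above -10 rad) and not (height (world z) of jar5 below -5 m and value of joint timer above -10 rad) and value of joint timer between 4.0888 and 4.2888 rad))), for 0.2 s.
At the end, for the whole second after the job is handed in: Every jar is over a post (9 mm of its axis), rim on the deck (4 mm), tilted under 0.1 rad, at rest, let go; the selector is within 0.15 rad of three dots; the timer is within 0.1 rad of two clicks per jar present (8, 10 or 12 clicks from its stop) (all of step 1 and all of step 2 and (((height (world z) of jar3 below -5 m and value of joint timer above -10 rad) and (height (world z) of jar4 below -5 m and value of joint timer above -10 rad) and not (height (world z) of jar5 below -5 m and value of joint timer above -10 rad) and value of joint timer between 2.6925 and 2.8925 rad) or ((height (world z) of jar3 below -5 m and value of joint timer above -10 rad) and not (height (world z) of jar4 below -5 m and value of joint timer above -10 rad) and (height (world z) of jar5 below -5 m and value of joint timer above -10 rad) and value of joint timer between 2.6925 and 2.8925 rad) or ((height (world z) of jar3 below -5 m and value of joint timer above -10 rad) and not (height (world z) of jar4 below -5 m and value of joint timer above -10 rad) and not (height (world z) of jar5 below -5 m and value of joint timer above -10 rad) and value of joint timer between 3.3907 and 3.5907 rad) or (not (height (world z) of jar3 below -5 m and value of joint timer above -10 rad) and (height (world z) of jar4 below -5 m and value of joint timer above -10 rad) and (height (world z) of jar5 below -5 m and value of joint timer above -10 rad) and value of joint timer between 2.6925 and 2.8925 rad) or (not (height (world z) of jar3 below -5 m and value of joint timer above -10 rad) and (height (world z) of jar4 below -5 m and value of joint timer above -10 rad) and not (height (world z) of jar5 below -5 m and value of joint timer above -10 rad) and value of joint timer between 3.3907 and 3.5907 rad) or (not (height (world z) of jar3 below -5 m and value of joint timer above -10 rad) and not (height (world z) of jar4 below -5 m and value of joint timer above -10 rad) and (height (world z) of jar5 below -5 m and value of joint timer above -10 rad) and value of joint timer between 3.3907 and 3.5907 rad) or (not (height (world z) of jar3 below -5 m and value of joint timer above -10 rad) and not (height (world z) of jar4 below -5 m and value of joint timer above -10 rad) and not (height (world z) of jar5 below -5 m and value of joint timer above -10 rad) and value of joint timer between 4.0888 and 4.2888 rad)) and velocity of joint each of timer, selector below 0.05 rad/s); the robot touches nothing.
It fails at once if the egg cup is moved by more than 20 mm (distance of egg_cup from where it was at the start of the episode above 0.02 m).
It fails at once if the pill organizer is moved by more than 20 mm (distance of pill_organizer from where it was at the start of the episode above 0.02 m).
It fails at once if the bottle opener is moved by more than 20 mm (distance of opener from where it was at the start of the episode above 0.02 m).
It fails at once if the ring dish is moved by more than 20 mm (distance of ring_dish from where it was at the start of the episode above 0.02 m).
Of jar3, jar4, jar5 only 1 to 3 are there at a start; the rules pass over those that are not, and their reading is None.
At some moment in a run one of jar0, jar1, jar2, jar3, jar4, jar5 may be knocked a few centimetres aside while the robot is not near it.
It also fails if it takes over 210 s, if anything falls off the work surface, if the arm or the gripper's body presses on something with over 40 N, if the wrist force passes 120 N, or if a joint passes its speed limit or range.

## Working session

There is one attempt and no reset: what is moved stays moved. The work goes in short steps, each a Python script; the robot and the scene stay as the last script left them, time stands still between calls to the robot, and variables do not carry over. Pictures are saved under pics/ and viewed, at most 14 in all, crops included, and the job is handed in when it is done.

```bash
ls; mkdir -p pics; python3 - <<'E'
from station import r
import cv2
for n in ("top","scene"):
    f=r.grab_frame(n); cv2.imwrite(f"pics/{n}0.png",cv2.resize(f[:,:,::-1],(800,500),interpolation=cv2.INTER_CUBIC)); cv2.imwrite(f"pics/raw_{n}0.png",f[:,:,::-1])
    print(r.camera_params(n))
print(r.get_orientation(), r.get_t(), r.camera_params("wrist"))
E
```

```text
pics
{'fx': 369.01671389147975, 'fy': 369.01671389147975, 'cx': 321.3448415146965, 'cy': 195.53581649820657, 'rvec': array([ 2.16807671, -2.12383103,  0.21604177]), 'tvec': array([ 39.01277315, 551.42266852, 963.90753353])}
{'fx': 375.33567849578264, 'fy': 375.33567849578264, 'cx': 321.3646807946832, 'cy': 196.74523918242284, 'rvec': array([ 2.01021124,  0.97544449, -0.49537074]), 'tvec': array([-380.69279057, -141.55029041, 1200.97358944])}
[-3.06468077e+00 -6.84852528e-01  6.62573620e-04] 0.1 {'fx': 290.273249226037, 'fy': 290.273249226037, 'cx': 315.60692386123134, 'cy': 202.1740172096561, 'rvec': array([-2.43531905,  1.54711735,  0.22949419]), 'tvec': array([-624.92485542,  -35.92845524,  379.70270483])}
```

View pics/top0.png

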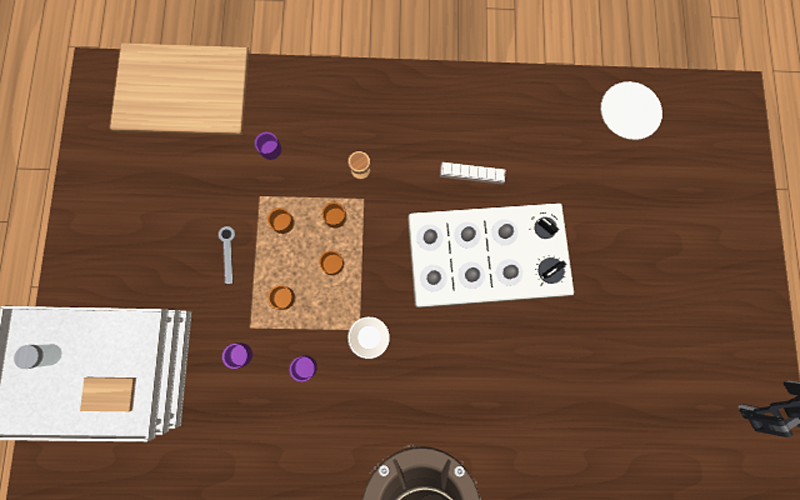

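View pics/scene0.png

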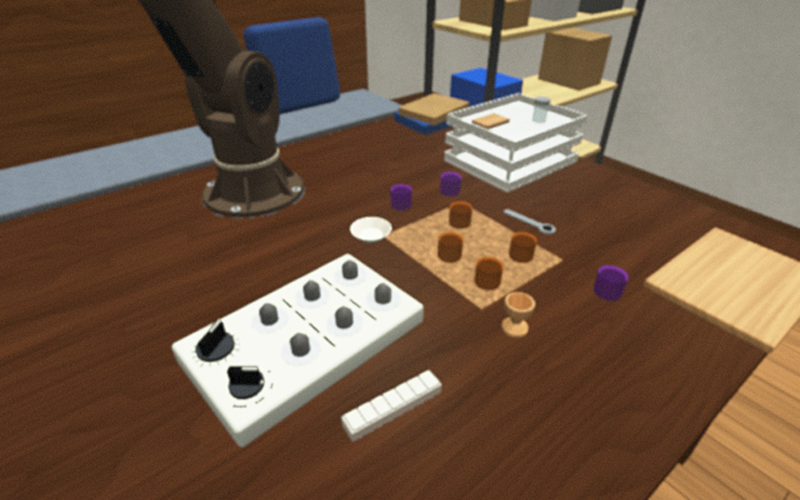

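```bash
cat > h.py <<'E'
from station import r
import numpy as np, cv2
from scipy.spatial.transform import Rotation as R
def ori(yaw): return (R.from_euler('z',yaw)*R.from_euler('x',np.pi)).as_rotvec()
def p2w(c,uv,z):
    """pixels (N,2) -> world xy on the plane at height z"""
    uv=np.atleast_2d(np.array(uv,float)); M=cv2.Rodrigues(c['rvec'])[0]; o=-M.T@c['tvec']
    d=np.c_[(uv[:,0]-c['cx'])/c['fx'],(uv[:,1]-c['cy'])/c['fy'],np.ones(len(uv))]@M
    return (o+d*((z-o[2])/d[:,2])[:,None])[:,:2]
def w2p(c,P):
    K=np.array([[c['fx'],0,c['cx']],[0,c['fy'],c['cy']],[0,0,1]])
    return cv2.projectPoints(np.atleast_2d(np.array(P,float)),c['rvec'],c['tvec'],K,None)[0][:,0]
def shot(name):
    c=r.camera_params("wrist"); f=r.grab_frame("wrist"); cv2.imwrite(f"pics/{name}.png",cv2.resize(f[:,:,::-1],(800,500),interpolation=cv2.INTER_CUBIC))
    np.save(f"pics/{name}.npy",c,allow_pickle=True); return c,f
def cam(name): return np.load(f"pics/{name}.npy",allow_pickle=True).item()
E
python3 - <<'E'
from h import *
c=r.camera_params("top")
print("deck corners",p2w(c,np.array([(409,213),(562,204),(574,295),(416,306)])/1.25,40).round())
print("posts top",p2w(c,np.array([(430,237),(468,234),(506,231),(434,277),(472,274),(510,271)])/1.25,74).round())
print("jars,purple,dish,cup",p2w(c,np.array([(281,221),(334,216),(332,264),(282,298),(235,356),(302,369),(369,338),(359,160),(227,255)])/1.25,40).round())
w=r.camera_params("wrist");M=cv2.Rodrigues(w['rvec'])[0];o=-M.T@w['tvec'];T=R.from_rotvec(r.get_orientation())
print("cam in tcp",T.inv().apply(o-r.get_ee_pos()),T.inv().apply(M[2]),T.inv().apply(M[0]))
E
```

```text
deck corners [[ 623.   35.]
 [ 653. -311.]
 [ 448. -329.]
 [ 418.   17.]]
posts top [[ 563.   -9.]
 [ 572.  -91.]
 [ 580. -173.]
 [ 478.  -18.]
 [ 486.  -99.]
 [ 494. -180.]]
jars,purple,dish,cup [[598. 317.]
 [612. 201.]
 [505. 201.]
 [429. 305.]
 [307. 395.]
 [282. 254.]
 [348. 116.]
 [744. 151.]
 [519. 429.]]
cam in tcp [  74.92685038    0.44438129 -142.89869788] [-2.89316235e-01  5.18636689e-04  9.57233434e-01] [-9.15046029e-04  9.99999246e-01 -8.18372973e-04]
```

```bash
python3 - <<'E'
from h import *
r.movep([560,-150,300],ori(0)); shot("dry"); print(r.get_joint_positions())
r.movep([560,255,300],ori(0)); shot("jars"); print(r.get_joint_positions(), r.get_t())
E
```

```text
[ 0.2620184   0.32013831 -0.12238335  1.57453499  0.04102431  1.24977208
 -1.43970088]
[-0.31606335  0.39447251 -0.2837019   1.47492039  0.11326107  1.2883692
 -2.18431876] 3.5583
```

View pics/dry.png

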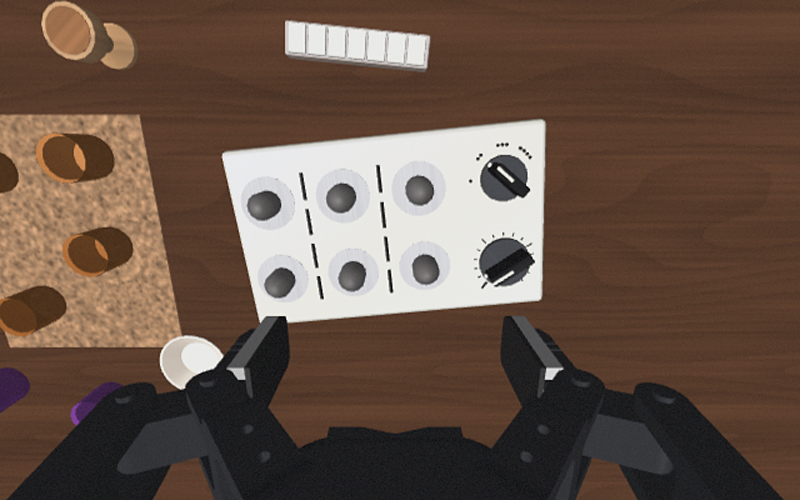

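View pics/jars.png

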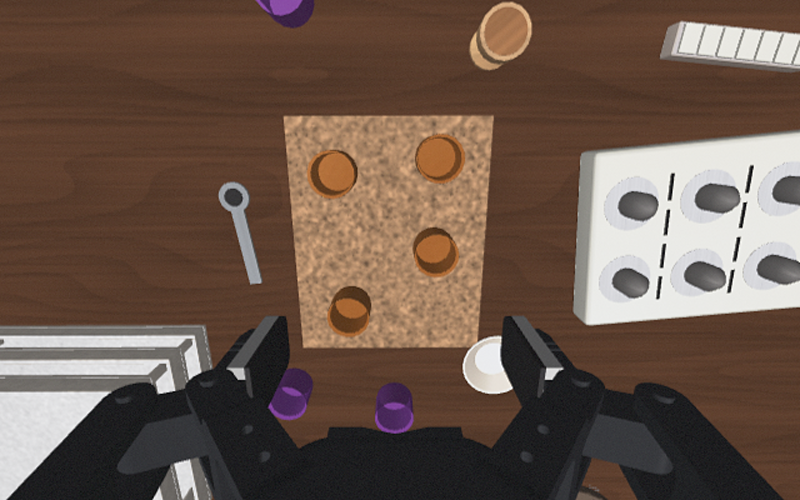

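```bash
python3 - <<'E'
from h import *
f=cv2.imread("pics/dry.png"); cr=f[105:335,210:560]; cv2.imwrite("pics/dryc.png",cv2.resize(cr,None,fx=2.28,fy=2.28,interpolation=cv2.INTER_CUBIC))
g=cv2.imread("pics/jars.png"); hsv=cv2.cvtColor(g,cv2.COLOR_BGR2HSV)
m=((hsv[...,0]<22)&(hsv[...,1]>185)&(hsv[...,2]>40)).astype(np.uint8)
m[:110]=0;m[345:]=0;m[:,:285]=0;m[:,495:]=0
m=cv2.morphologyEx(m,cv2.MORPH_OPEN,np.ones((3,3)));m=cv2.morphologyEx(m,cv2.MORPH_CLOSE,np.ones((9,9)))
n,l,s,ce=cv2.connectedComponentsWithStats(m)
c=cam("jars"); a=np.linspace(0,2*np.pi,60)[:-1]
from scipy.optimize import fsolve
def hullc(xy):
    P=[(xy[0]+26*np.cos(t),xy[1]+26*np.sin(t),z) for z in (4,48) for t in a]
    h=cv2.convexHull(w2p(c,P).astype(np.float32)*1.25); M=cv2.moments(h); return np.array([M['m10']/M['m00'],M['m01']/M['m00']]),M['m00'],h
out=g.copy()
for i in range(1,n):
    if s[i,4]<500: continue
    ct=cv2.findContours((l==i).astype(np.uint8),0,2)[0][0]; M=cv2.moments(cv2.convexHull(ct)); t=np.array([M['m10']/M['m00'],M['m01']/M['m00']])
    xy=fsolve(lambda p:hullc(p)[0]-t,p2w(c,t/1.25,30)[0]); q=hullc(xy)
    print(t.round(1),xy.round(1),"area",M['m00'],q[1]); cv2.polylines(out,[q[2].round().astype(int)],True,(255,255,0),1)
cv2.imwrite("pics/jarsc.png",cv2.resize(out[100:350,280:500],None,fx=2.3,fy=2.3,interpolation=cv2.INTER_CUBIC))
E
```

```text
(no output)
```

View pics/dryc.png

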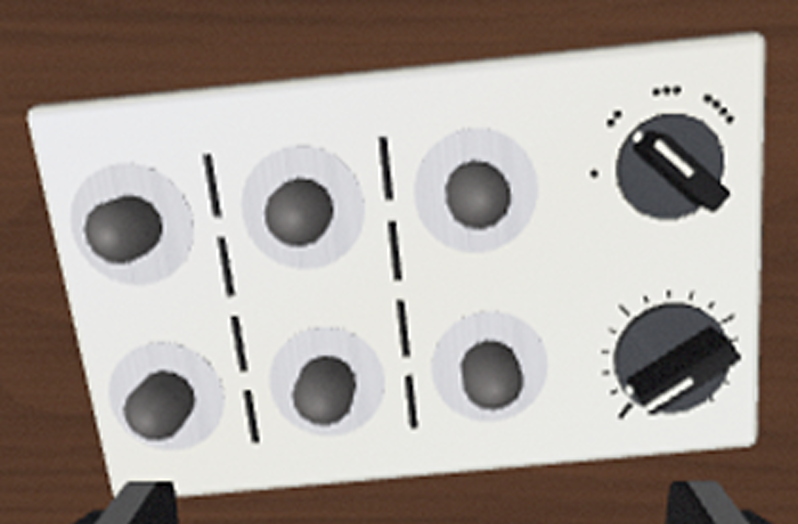

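View pics/jarsc.png

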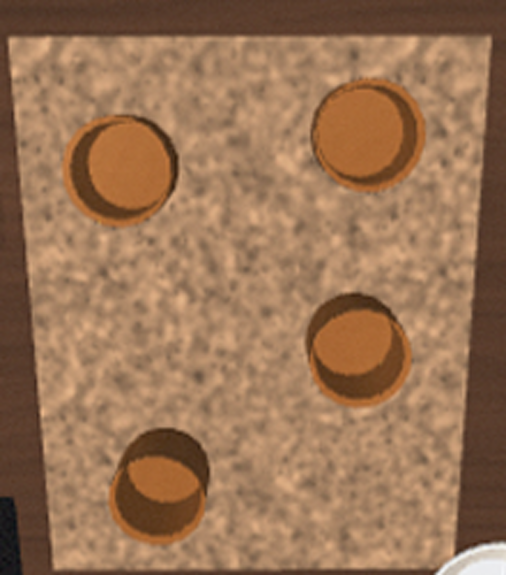

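```bash
python3 - <<'E'
from h import *
c=cam("jars"); px=np.array([(118,171),(370,135),(359,352),(158,494)])/2.3+[280,100]
J=p2w(c,px/1.25,48); print("jars",J.round(1))
c=cam("dry"); px=np.array([(132,224),(303,207),(476,190),(166,396),(327,382),(490,366)])/2.28+[210,105]
P=p2w(c,px/1.25,40); print("circ",P.round(1))
grid=np.array([(x,y) for x in (45,-45) for y in (84,0,-84)],float)
# rigid fit
cm=P.mean(0); H=grid.T@(P-cm); yaw=np.arctan2(H[0,1]-H[1,0],H[0,0]+H[1,1]); Rm=np.array([[np.cos(yaw),-np.sin(yaw)],[np.sin(yaw),np.cos(yaw)]])
F=grid@Rm.T+cm; print("yaw",yaw,"fit",F.round(1),"res",(P-F).round(1))
k=np.array([(670,167),(672,358)])/2.28+[210,105]; K=p2w(c,k/1.25,48); print("knobs",K.round(1),((K-cm)@Rm).round(1))
E
```

```text
jars [[604.3 320.1]
 [620.1 203.7]
 [516.2 205.7]
 [439.3 308.1]]
circ [[ 570.9  -10.6]
 [ 578.9  -94.4]
 [ 586.9 -178.3]
 [ 481.2  -19. ]
 [ 488.7 -102.9]
 [ 497.2 -187. ]]
yaw 0.09490857655390457 fit [[ 570.8  -10.8]
 [ 578.8  -94.4]
 [ 586.7 -178.1]
 [ 481.2  -19.4]
 [ 489.2 -103. ]
 [ 497.1 -186.6]] res [[ 0.1  0.2]
 [ 0.2 -0. ]
 [ 0.2 -0.2]
 [-0.   0.4]
 [-0.5  0.1]
 [ 0.1 -0.4]]
knobs [[ 598.3 -268.7]
 [ 503.9 -277.7]] [[  48.  -175.3]
 [ -46.9 -175.3]]
```

```bash
python3 - <<'E'
from h import *
g=cv2.imread("pics/jars.png"); hsv=cv2.cvtColor(g,cv2.COLOR_BGR2HSV)
for n,(x,y) in dict(disc=(130,165),side=(95,200),ring=(72,185),sideD=(160,440),cork=(250,250),cork2=(60,400)).items():
    u,v=int(x/2.3+280),int(y/2.3+100); p=hsv[v-3:v+4,u-3:u+4].reshape(-1,3); print(n,p.min(0),p.max(0))
for x,y,z in [(604,320,50),(439,308,10),(571,-11,50),(497,-187,50),(598,-269,60),(504,-278,60)]:
    for yaw in (.095,.095+np.pi/2,.095-np.pi/2): 
        q=r.ik([x,y,z],ori(yaw)); print(x,y,yaw,None if q is None else np.round(q[[0,6]],2))
E
```

```text
disc [ 13 167 173] [ 14 176 179]
side [ 12 156  86] [ 15 182 183]
ring [ 13 108  86] [ 15 193 193]
sideD [ 12 143  76] [ 16 185  86]
cork [ 13  98 122] [ 15 106 189]
cork2 [ 13 100 157] [ 14 107 222]
604 320 0.095 [-0.4  -2.22]
604 320 1.6657963267948965 [-0.23 -0.84]
604 320 -1.4757963267948966 [0.02 2.01]
439 308 0.095 [-0.52 -2.44]
439 308 1.6657963267948965 [-0.33 -1.09]
439 308 -1.4757963267948966 [-0.    1.67]
571 -11 0.095 [ 0.08 -1.71]
571 -11 1.6657963267948965 [ 0.28 -0.35]
571 -11 -1.4757963267948966 [-0.47 -2.65]
497 -187 0.095 [ 0.37 -1.33]
497 -187 1.6657963267948965 [0.57 0.03]
497 -187 -1.4757963267948966 [ 0.16 -2.68]
598 -269 0.095 [ 0.44 -1.24]
598 -269 1.6657963267948965 [0.62 0.14]
598 -269 -1.4757963267948966 [ 0.25 -2.61]
504 -278 0.095 [ 0.48 -1.13]
504 -278 1.6657963267948965 [0.69 0.23]
504 -278 -1.4757963267948966 [ 0.29 -2.51]
```

```bash
cat >> h.py <<'E'
from scipy.optimize import fsolve
YAW=0.095; O=ori(YAW)
POST={0:(570.8,-10.8),1:(578.8,-94.4),2:(586.7,-178.1),3:(481.2,-19.4),4:(489.2,-103.0),5:(497.1,-186.6)}
JAR=[(604.3,320.1),(620.1,203.7),(516.2,205.7),(439.3,308.1)]
def amber(f):
    h=cv2.cvtColor(f,cv2.COLOR_RGB2HSV); m=((h[...,0]>=10)&(h[...,0]<=17)&(h[...,1]>130)&(h[...,2]>72)).astype(np.uint8)
    m=cv2.morphologyEx(m,cv2.MORPH_OPEN,np.ones((3,3))); return cv2.morphologyEx(m,cv2.MORPH_CLOSE,np.ones((7,7)))
def find(f,c,xy,z0,maxd=60):
    """amber cylinder nearest to xy, standing on z0: its axis xy and silhouette area ratio"""
    a=np.linspace(0,2*np.pi,48,endpoint=False); best=None
    def hull(p):
        P=[(p[0]+26*np.cos(t),p[1]+26*np.sin(t),z) for z in (z0,z0+44) for t in a]
        M=cv2.moments(cv2.convexHull(w2p(c,P).astype(np.float32))); return np.array([M['m10'],M['m01']])/M['m00'],M['m00']
    for ct in cv2.findContours(amber(f),0,2)[0]:
        M=cv2.moments(cv2.convexHull(ct)); 
        if M['m00']<300: continue
        t=np.array([M['m10'],M['m01']])/M['m00']; p=fsolve(lambda p:hull(p)[0]-t,p2w(c,t,z0+25)[0]); d=np.hypot(*(p-xy))
        if d<maxd and (best is None or d<best[0]): best=(d,p,M['m00']/hull(p)[1])
    return best and best[1:]
def pick(xy,name):
    r.move_gripper(0.85); r.movep([xy[0],xy[1],160],O); c,f=shot(name); b=find(f,c,xy,4); print(name,b)
    if b is None or not .8<b[1]<1.2: return False
    x,y=b[0]; r.servo_line([x,y,60],vel=200)
    if r.servo_line([x,y,10],vel=80,guard=8): print("contact",r.get_ee_pos()); return False
    r.move_gripper(0.0,40); g=r.get_finger_gap(); r.servo_line([x,y,170],vel=200); print("gap",g,r.get_finger_gap(),r.get_finger_force()); return r.get_finger_gap()>.4
def place(k):
    x,y=POST[k]; r.movep([x,y,170],O); r.servo_line([x,y,100],vel=150); r.pause(.2)
    s=r.servo_line([x,y,44],vel=40,guard=5); print("post",k,"stop",s,r.get_ee_pos().round(1),r.get_contact_force().round(1))
E
python3 - <<'E'
from h import *
if pick(JAR[2],"p2"): place(0)
print(r.get_t())
E
```

```text
p2 (array([512.05449419, 205.27022426]), 0.9075210501490748)
gap 0.6020151152949894 0.5992397315992619 41.77950834855437
post 0 stop True [570.6 -10.8  50.8] [-1.7  1.1  7.3]
10.0917
```

```bash
cat >> h.py <<'E'
def release(k):
    x,y=POST[k]; r.move_gripper(0.8); r.servo_line([x,y,170],vel=200)
def check(k,name,**kw):
    c,f=shot(name); b=find(f,c,POST[k],40); print(name,b, None if b is None else (b[0]-POST[k]).round(1))
E
python3 - <<'E'
from h import *
release(0); check(0,"c0")
E
```

```text
c0 (array([568.95580851, -11.06186331]), 0.9078918573987759) [-1.8 -0.3]
```

View pics/c0.png

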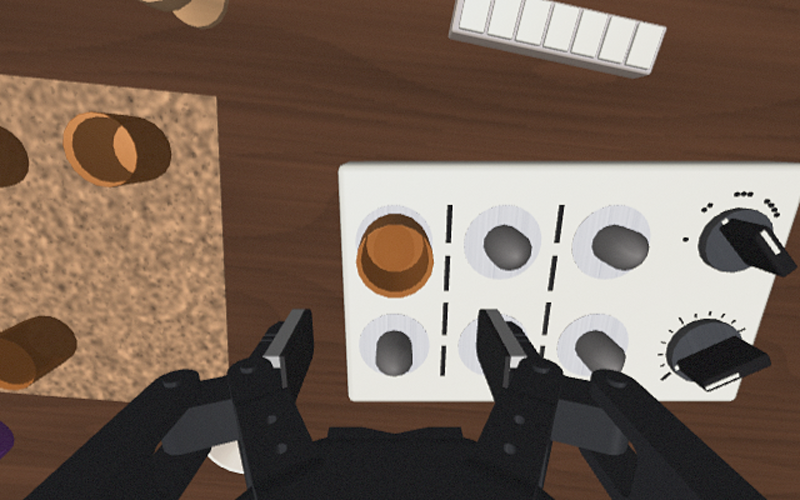

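```bash
python3 - <<'E'
from h import *
for j,k in ((3,3),(1,2),(0,5)):
    if not pick(JAR[j],f"p{j}"): print("pick failed",j); break
    place(k); z=r.get_ee_pos()[2]
    if z>53: print("not seated"); break
    release(k); check(k,f"c{k}"); print(r.get_t())
E
```

```text
p3 (array([433.83449736, 310.08270177]), 0.9091457667305863)
gap 0.6032544132399772 0.6044609789280103 41.82708017528057
post 3 stop True [481.  -19.4  50.8] [-1.5 -0.6  8. ]
c3 (array([479.59135914, -19.57920479]), 0.9067818408881514) [-1.6 -0.2]
19.7667
p1 (array([620.35674599, 203.89200332]), 0.9083136738392098)
gap 0.597479411984474 0.5985084591169721 41.726727336645126
post 2 stop True [ 586.5 -178.1   50.8] [-1.9  0.4  8.6]
c2 (array([ 585.07241699, -178.31594957]), 0.9082137109104326) [-1.6 -0.2]
28.225
p0 (array([604.37156267, 322.10636011]), 0.9076730089329061)
gap 0.590556015167778 0.5893305914341138 41.64962532115169
post 5 stop True [ 497.  -186.5   50.5] [-0.1  0.4  4.7]
c5 (array([ 495.44576175, -186.79589749]), 0.906645751651087) [-1.7 -0.2]
37.9417
```

```bash
python3 - <<'E'
from h import *
r.movep([490,-270,230],O); c,f=shot("kn")
u=w2p(c,[(551,-273,50)])[0]; print(u)
x0,y0=int(u[0])-120,max(0,int(u[1])-100); print(x0,y0); np.save("pics/kn_o.npy",[x0,y0])
cv2.imwrite("pics/knc.png",cv2.resize(f[y0:y0+170,x0:x0+220,::-1],None,fx=3.4,fy=3.4,interpolation=cv2.INTER_CUBIC))
ct=r.camera_params("top"); t=r.grab_frame("top")
print([ (find(t,ct,p,40,40) or [None])[0] for p in (POST[0],POST[2],POST[3],POST[5])],[find(t,ct,p,4,80) for p in JAR])
E
```

```text
[322.87444346 127.84869663]
202 27
[None, array([ 584.98827355, -178.9734588 ]), None, array([ 494.92836125, -187.38146975])] [None, None, None, None]
```

View pics/knc.png

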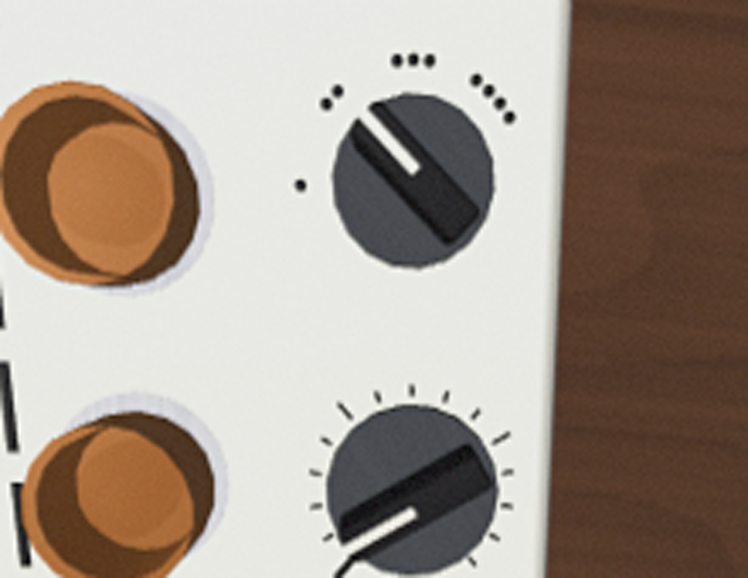

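```bash
python3 - <<'E'
from h import *
c=cam("kn"); o=np.load("pics/kn_o.npy")
w=lambda L,z:p2w(c,np.array(L)/3.4+o,z)
print("axes skirt",w([(413,181),(412,490)],48))
for n,(a,b),z in (("sel",((413,171),(364,112)),76),("tim",((413,512),(347,543)),76)):
    p=w([a,b],z); d=p[1]-p[0]; print(n,p.round(1),"ang rel dryer deg",np.degrees(np.arctan2(d[1],d[0])-YAW))
t=w([(412,490),(345,570),(328,538),(318,505)],40); print("ticks",[np.degrees(np.arctan2(*(q-t[0])[::-1])-YAW) for q in t[1:]])
E
```

```text
axes skirt [[ 598.502743   -268.92798991]
 [ 503.78692869 -278.1010708 ]]
sel [[ 598.1 -268.2]
 [ 611.7 -253.4]] ang rel dryer deg 42.02362890825336
tim [[ 502.3 -277.9]
 [ 490.7 -258.6]] ang rel dryer deg 115.4969562625119
ticks [np.float64(140.49074269066622), np.float64(119.99235791190881), np.float64(99.02652985609107)]
```

```bash
cat >> h.py <<'E'
def allposts(name):
    r.movep([540,-120,300],O); c,f=shot(name); ok=True
    for k in (0,2,3,5):
        b=find(f,c,POST[k],40,50); d=None if b is None else (b[0]-POST[k]).round(1); print(k,d,b and round(b[1],2)); ok&=b is not None and np.hypot(*d)<5
    return ok
def turn(ax,a0,a1,z=54):
    """grip the bar lying at dryer angle a0 (deg) and turn it to a1"""
    y0,y1=np.radians([a0,a1])+YAW; x,y=ax
    assert all(r.ik([x,y,z],ori(t)) is not None for t in np.linspace(y0,y1,8))
    r.move_gripper(0.45); r.movep([x,y,150],ori(y0)); r.servo_line([x,y,100],vel=150)
    if r.servo_line([x,y,z],vel=50,guard=8): print("contact",r.get_ee_pos()); return False
    r.move_gripper(0,40); print("gap",r.get_finger_gap())
    for t in np.linspace(y0,y1,int(np.ceil(abs(y1-y0)/.17))+1)[1:]: r.movep([x,y,z],ori(t))
    r.pause(.2); print("torque",r.get_torque().round(2),r.get_contact_force().round(1))
    r.move_gripper(0.45); r.servo_line([x,y,150],vel=150); return True
E
python3 - <<'E'
from h import *
if allposts("all1"):
    turn((598.4,-268.8),45,0)
    r.movep([490,-270,230],O); c,f=shot("kn2")
    cv2.imwrite("pics/kn2c.png",cv2.resize(f[27:197,202:422,::-1],None,fx=3.4,fy=3.4,interpolation=cv2.INTER_CUBIC))
print(r.get_t())
E
```

```text
0 [-1.5  0.6] 0.88
2 [-1.2 -0.9] 0.88
3 [-1.8  0.6] 0.87
5 [-1.9 -0.8] 0.86
gap 0.13149821248286986
torque [ 0.09  0.71 -0.03] [-3.3 -0.2  6.7]
45.7583
```

View pics/kn2c.png

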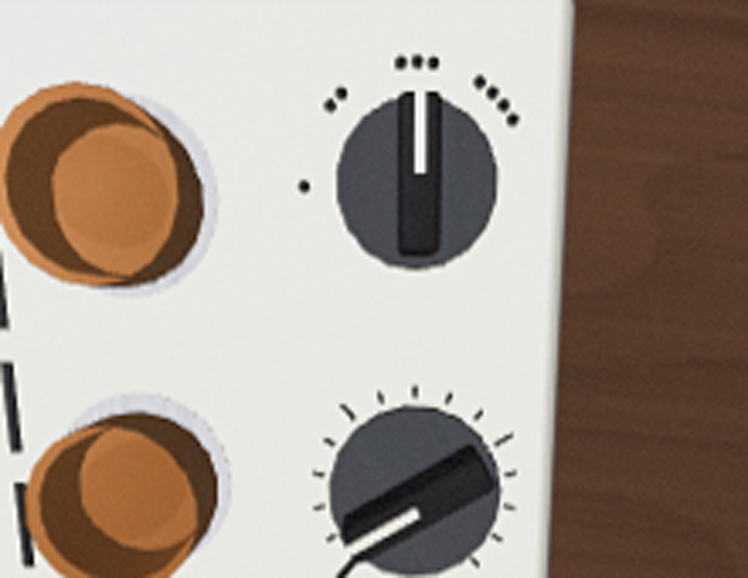

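Selector at (419,130) points at three dots, and the timer is still at one click with its line ending near (350,545). Next is the timer, from 120° to -20°.

```bash
python3 - <<'E'
from h import *
turn((503.9,-277.9),120,-20)
r.movep([490,-270,230],O); c,f=shot("kn3")
cv2.imwrite("pics/kn3c.png",cv2.resize(f[27:197,202:422,::-1],None,fx=3.4,fy=3.4,interpolation=cv2.INTER_CUBIC))
print(r.get_t())
E
```

```text
gap 0.13003656835448152
torque [0.37 2.83 0.01] [-13.4   1.5  16.4]
55.15
```

View pics/kn3c.png

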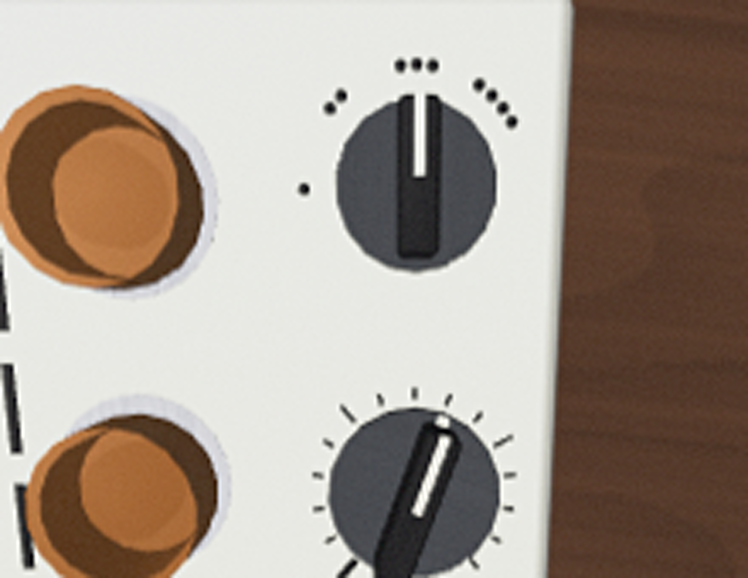

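```bash
python3 - <<'E'
from h import *
if allposts("all2"): r.pause(.5); print(r.job_done(), r.get_t())
E
```

```text
0 [-1.7  0.7] 0.88
2 [-1.2 -1. ] 0.88
3 [-1.8  0.5] 0.88
5 [-1.9 -0.8] 0.87
the job is handed in; nothing more can be done
the job is handed in; nothing more can be done
```

The job is handed in, though I haven't seen the judge's verdict: all four amber jars are seated on posts (within about 2 mm by the wrist camera), and then the selector was turned to three dots and the timer to eight clicks.

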